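# Size a candle in the hole gauge

## Task

Find out which socket size the candle in the dark cup is made for, using the sprung hole gauge: press its turned-down end gently on the holes until you have the smallest one that takes it, having pressed it on the next smaller hole just hard enough that the plate gives and shows that this one refuses it. Leave the candle standing upright in the smallest hole that takes it, shoulder fully home on the plate; never drive the plate down to its stop, and leave the two candles in the stock block where they are.

Things in the scene. Friction and masses are not known exactly. Their poses are not given: they have to be found in the camera images.
- candle_a_mid (a point): on the axis of one of three ivory candles that look alike, 100 mm tall: thick part 34 mm across, 70 mm long, wick on top; below its flat shoulder a turned-down end 30 mm long. This point is the middle of the thick part, 35 mm above the shoulder, 65 mm above the foot; z runs up. The ends are 17, 21 and 25 mm thick (bevelled 1.5 mm), which candle has which is not marked. About 80 g
- candle_b_mid (a point): on the axis of one of three ivory candles that look alike, 100 mm tall: thick part 34 mm across, 70 mm long, wick on top; below its flat shoulder a turned-down end 30 mm long. This point is the middle of the thick part, 35 mm above the shoulder, 65 mm above the foot; z runs up. The ends are 17, 21 and 25 mm thick (bevelled 1.5 mm), which candle has which is not marked. About 80 g
- candle_c_mid (a point): on the axis of one of three ivory candles that look alike, 100 mm tall: thick part 34 mm across, 70 mm long, wick on top; below its flat shoulder a turned-down end 30 mm long. This point is the middle of the thick part, 35 mm above the shoulder, 65 mm above the foot; z runs up. The ends are 17, 21 and 25 mm thick (bevelled 1.5 mm), which candle has which is not marked. About 80 g
- candle_a: the candle of the point candle_a_mid; origin at the centre of its foot, z up the candle
- candle_b: the candle of the point candle_b_mid; origin at the centre of its foot, z up the candle
- candle_c: the candle of the point candle_c_mid; origin at the centre of its foot, z up the candle
- hole0 (a point): centre of the mouth of the smallest hole, 14 mm across, in the upper face of the sprung gauge plate (222 x 58 x 12 mm, face 58 mm above the table at rest). The holes stand in a row 44 mm apart, growing from hole0 (+y end) to hole3, go right through, with over 30 mm free below the mouth. An end passes a hole about 1 mm wider than itself. Pins beyond both ends of the row rise 6 mm above the plate
- hole1 (a point): centre of the mouth of the second smallest hole, 18 mm across, in the upper face of the sprung gauge plate (222 x 58 x 12 mm, face 58 mm above the table at rest). The holes stand in a row 44 mm apart, growing from hole0 (+y end) to hole3, go right through, with over 30 mm free below the mouth. An end passes a hole about 1 mm wider than itself. Pins beyond both ends of the row rise 6 mm above the plate
- hole2 (a point): centre of the mouth of the second largest hole, 22 mm across, in the upper face of the sprung gauge plate (222 x 58 x 12 mm, face 58 mm above the table at rest). The holes stand in a row 44 mm apart, growing from hole0 (+y end) to hole3, go right through, with over 30 mm free below the mouth. An end passes a hole about 1 mm wider than itself. Pins beyond both ends of the row rise 6 mm above the plate
- hole3 (a point): centre of the mouth of the largest hole, 26 mm across, in the upper face of the sprung gauge plate (222 x 58 x 12 mm, face 58 mm above the table at rest). The holes stand in a row 44 mm apart, growing from hole0 (+y end) to hole3, go right through, with over 30 mm free below the mouth. An end passes a hole about 1 mm wider than itself. Pins beyond both ends of the row rise 6 mm above the plate
- gauge_plate (a joint): how far the gauge plate is pressed down, m: 0 at rest, 0.010 on its stop. It begins to give at about 2 N and then takes 1.2 N more per mm, some 14 N at the stop; let go, it springs back up.
- cup_rim (a point): centre of the upper rim, 40 mm above the table, of the dark wooden cup, 60 mm across, that holds the unsorted candle: the candle's end hangs in its 27 mm hole and the shoulder rests on the rim
- stock_left (a point): centre of the left (+y) hole's mouth in the upper face, 40 mm above the table, of the pale wooden stock block (75 x 150 x 40 mm, two holes 74 mm apart), in each of which a candle stands with its shoulder on the face
- stock_right (a point): centre of the right (-y) hole's mouth in the upper face, 40 mm above the table, of the pale wooden stock block (75 x 150 x 40 mm, two holes 74 mm apart), in each of which a candle stands with its shoulder on the face

How it is judged:
By the outcome, as a careful person would: the job done as asked, in the order asked, and still so for the second after the job is handed in, with the robot touching nothing.
It also fails if it takes over 64 s, if anything falls off the work surface, if the arm or the gripper's body presses on something with over 40 N, if the wrist force passes 120 N, or if a joint passes its speed limit or range.

## Robot

A 7-joint arm with a two-finger parallel gripper is mounted at the origin on a cart in front of the work surface, level with it; the furniture and walls round the work are solid. World frame = base frame: x ahead of the robot, y to its left, z up, the work surface at z = 0. Lengths are in mm, angles in rad, forces in N, time in s.
With the tool pointing down it reaches from about 400 to 875 mm from the base axis. Payload 4.4 kg.
Tool frame: the origin (TCP) lies at the very end of the fingers, on their centre line; the grasp point (between the pads) lies 19 mm behind it; y points along the fingers, x is the direction in which the jaws open and shut, and the axes are right-handed (so a half turn about y gives the same grasp; the last joint's range is limited). The gripper opens to 85 mm and grips with 20 to 120 N. Pads are 22 mm wide; open, the fingers measure 114 mm over their backs; the gripper's body (76 mm by 85 mm) begins 54 mm behind the grasp point. The pads swing forward as they close: fully open they stand 13 mm farther back than shut.
Start: joints at [-1.196, 0.628, 0.038, 1.517, -0.027, 0.996, -0.02], TCP at [277.31, 587.892, 231.313] pointing down, gripper open.
Joint ranges: [-3.06, 3.06], [-0.37, 2.12], [-1.25, 1.32], [0.18, 2.47], [-1.1, 4.24], [0.23, 1.98], [-2.94, 2.94]. Speed limits (rad/s): [2.57, 2.57, 3.14, 3.14, 3.14, 3.14, 3.14].

## Interface

Orientations are given as [roll, pitch, yaw] about the fixed x, y, z axes, in that order (R = Rz(yaw) Ry(pitch) Rx(roll)).
In Python, from cell import ctrl, get_image, nets gives the robot as it stands. The module is installed in compiled form; this text tells all that it offers.
- The arm moves only by the tool step_arm, never from a script. Its argument "moves" is text: rows parted by semicolons, each of 7 numbers parted by spaces: the shift along the tool's x, y, z normalised to -1 to 1, where 1 is 0.05 m, then the turn, a rotation vector about the tool's x, y, z normalised to -1 to 1, where 1 is 0.12 rad, then the opening, from 0 (shut) to 1 (fully open). A call has 1 to 20 rows; each row shifts and turns the commanded pose from where the row before left it, along the tool's axes as they then stand; what a row does not reach is not made up. A row lasts 1/10 s, in which the tool goes at most 50 mm and 8.59 degrees, less where a joint would pass 70% of its speed; a pose out of reach is approached as far as the arm can. A call with a number of a shift or a turn outside -1 to 1 is refused whole. A call with a gripper value outside its range is refused whole. The fingers move at their own pace and stop on an object; the grip force is fixed at half the most. Time passes only in rows, so rows that do not move let the fingers close. It gives the time, the measured TCP pose, the force and the opening at its end, in the units of the state.
- ctrl.read_state(): the state, without advancing time (a new reading comes with each control period).
- get_image(name): name is "side" or "top" or "wrist"; returns a dict with "color" (400x640x3 uint8, blue, green, red), "vertical_fov" (degrees; the focal length in pixels is half the picture's height over the tangent of half this angle, whatever the lens; pixels are square), "cx", "cy" (the principal point, pixels), "R" (3x3) and "t" (3): a world point X has camera coordinates R X + t; the wrist camera has in their place "T_tool_cam" (4x4, takes a point from camera to tool coordinates, whose origin is the TCP and whose axes are the tool frame's). Camera axes: x right, y down, z forward; pixel columns grow to the right and rows downward; lengths in mm; the calibration is good to about 2 mm. A picture is of the moment at which its call begins: read the wrist's pose just before it. There is no depth.
- ctrl.finish_job(): hands the job in, once; it reports no verdict.
Trained networks look in a picture, given as the dict that the camera call returned (one of the last four; its "shot" number tells which), for a name from the list of things; names that differ only in an ending like _2 or _b are one class to them, and where a whole thing is asked for, a point or a joint stands for the part that bears it (a point fixed in the world has none). Each returns a list of dicts, best first, with "conf" (0 to 1); they miss things now and then, are a little off and sometimes report something else, mostly with a low value. They report only what shows in the picture. A call takes as long as a camera call.
- nets.find_in(picture, target): "position" ([x, y, z] in mm, in world coordinates, good to about 4 mm: the middle of the surface that is visible of it).
- nets.cut_out(picture, target): "pixels" (400x640 bool, what is visible of it).
- nets.place_of(picture, target): "position" ([x, y, z] in mm, in world coordinates, good to about 4 mm: a listed point, or the origin of a listed thing).
The state is a dict: "clock": time; "qpos": joint angles; "qd": joint speeds; "tau": joint torques, N m; "eef_pos": TCP position; "tool_rot": TCP orientation; "force": force on the tool from outside, world axes, zero at the start; "torque": the same for the moment, N m; "width": finger opening in mm.
Only numpy, scipy, OpenCV 4.12 (cv2) and the standard library are available. Lean on these libraries where they do the work, as an engineer would, in place of code of your own. Each camera call takes 0.05 s, during which the arm holds its last target.

## Working session

There is one attempt and no reset: what is moved stays moved. The work goes in short steps, Python scripts to look and compute and a tool call to move; the robot and the scene stay as the last step left them, time stands still between calls to the robot, and variables do not carry over. Pictures are saved under pics/ and viewed, and the job is handed in when it is done.

Besides the shell and the picture viewer there is one more tool, called after ">>>" as name(argument=value, ...) on one line, values as JSON. step_arm: Moves the arm, as the interface text tells. Scaled input: -1 to 1 covers 0.05 m each way for a shift and 0.12 rad each way for a turn. Its arguments: {"type":"object","properties":{"moves":{"type":"string"}},"required":["moves"]}

```bash
mkdir -p pics; ls; python3 - <<'E'
from cell import ctrl,get_image,nets
import cv2,numpy as np
s=ctrl.read_state();print(s)
for n in ["side","top","wrist"]:
    p=get_image(n);cv2.imwrite(f"pics/{n}0.png",p["color"])
    print(n,p["vertical_fov"],p["cx"],p["cy"],p.get("R"),p.get("t"),p.get("T_tool_cam"))
    for k in ["hole0","hole1","hole2","hole3","cup_rim","stock_left","stock_right","candle_a_mid"]:
        r=nets.place_of(p,k)
        print(n,k,[(np.round(d["position"],1).tolist(),round(d["conf"],2)) for d in r[:4]])
print(ctrl.read_state()["clock"])
E
```

```text
pics
{'clock': 0.0, 'qpos': array([-1.19579644,  0.62934301,  0.03845785,  1.51839531, -0.02699666,
        0.99633477, -0.02003543]), 'qd': array([-0.001529  , -0.00133676,  0.00023921,  0.00055976,  0.00035433,
       -0.0003666 , -0.00119637]), 'tau': array([ 2.30335982e-04, -5.63396788e+01,  1.22639302e+00, -1.93442470e+01,
        1.10144739e-02,  1.05545222e-02, -3.92044967e-06]), 'eef_pos': array([277.03647889, 587.28408176, 230.38270283]), 'tool_rot': array([-1.57083515,  0.00196156,  1.12994931]), 'force': array([ 0.5924257 , -0.49985845,  0.15415891]), 'torque': array([-0.031609  ,  0.00330768,  0.03810538]), 'width': 85.61407471540748}
side 44.06004301178888 320.0350582209045 199.50463807461577 [[-0.97749438 -0.21079062  0.00848839]
 [-0.14152421  0.62538522 -0.7673749 ]
 [ 0.15644692 -0.75130596 -0.64114251]] [ 569.03186762  107.74669516 1399.83003693] None
side hole0 [([529.6, 387.3, 58.3], 0.95), ([513.3, 254.1, 57.7], 0.68), ([521.0, 298.3, 55.8], 0.67), ([525.8, 343.1, 61.6], 0.56)]
side hole1 [([529.6, 387.3, 58.3], 0.95), ([513.3, 254.1, 57.7], 0.68), ([521.0, 298.3
[... 1273 characters left out ...]
 ([523.6, 295.9, 57.0], 0.63)]
top cup_rim [([508.9, 1.5, 39.9], 0.73)]
top stock_left [([670.6, -162.0, 36.8], 0.87), ([511.1, 252.3, 60.9], 0.51)]
top stock_right []
top candle_a_mid [([677.9, -165.0, 75.5], 0.66)]
wrist 61.1552268606201 321.0255368539155 196.70168991635768 None None [[ 9.99999354e-01  1.12462766e-03 -1.67385818e-04  1.26761250e+00]
 [ 5.06960305e-04 -3.09238975e-01  9.50984227e-01 -1.43118441e+02]
 [ 1.01774095e-03 -9.50983697e-01 -3.09239345e-01  7.89979919e+01]
 [ 0.00000000e+00  0.00000000e+00  0.00000000e+00  1.00000000e+00]]
wrist hole0 []
wrist hole1 []
wrist hole2 []
wrist hole3 []
wrist cup_rim []
wrist stock_left []
wrist stock_right []
wrist candle_a_mid []
1.35
```

View images.

View pics/side0.png

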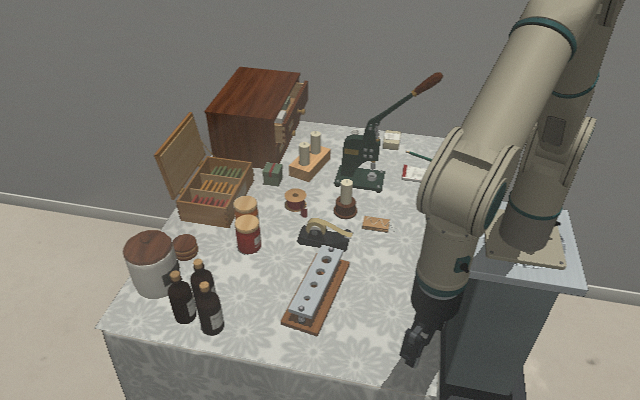

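View pics/top0.png

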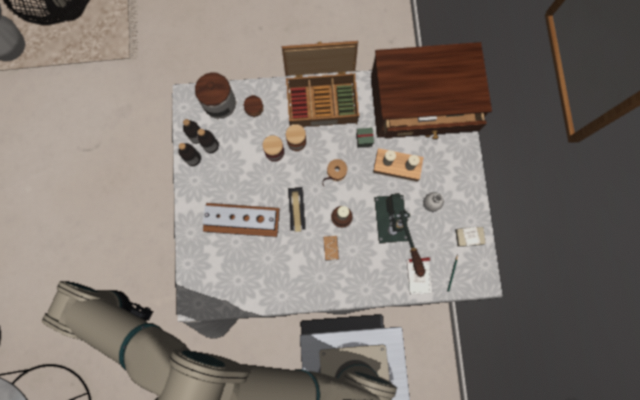

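View pics/wrist0.png

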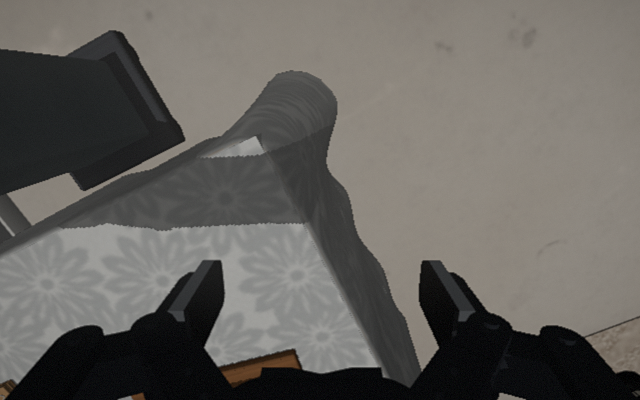

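```bash
cat > h.py <<'E'
from cell import ctrl,get_image,nets
import cv2,numpy as np
from scipy.spatial.transform import Rotation as Ro
def pose():
    s=ctrl.read_state();return s,np.array(s["eef_pos"]),Ro.from_euler("xyz",s["tool_rot"])
DOWN=lambda yaw:Ro.from_euler("xyz",[-np.pi/2,0,yaw])
def plan(p,R,pt,Rt,n,g,dec=2):
    rows=[]
    for i in range(n):
        k=n-i
        d=R.inv().apply((pt-p)/k)/50; w=(R.inv()*Rt).as_rotvec()/k/0.12
        d=np.round(d,dec);w=np.round(w,dec)
        rows.append(" ".join("%g"%(v+0) for v in [*d,*w,g]))
        p=p+R.apply(d*50);R=R*Ro.from_rotvec(w*0.12)
    print("; ".join(rows));print("end",p.round(2),R.as_euler("xyz").round(4))
def cam(pic,p=None,R=None):
    f=200/np.tan(np.radians(pic["vertical_fov"]/2))
    if "R" in pic and pic["R"] is not None: return f,np.array(pic["R"]),np.array(pic["t"])
    T=np.array(pic["T_tool_cam"]);Rw=R.as_matrix()@T[:3,:3];c=R.apply(T[:3,3])+p
    return f,Rw.T,-Rw.T@c
def proj(pic,X,p=None,R=None):
    f,Rc,t=cam(pic,p,R);c=Rc@np.array(X)+t
    return np.array([pic["cx"]+f*c[0]/c[2],pic["cy"]+f*c[1]/c[2]])
def unproj(pic,uv,z,p=None,R=None):
    f,Rc,t=cam(pic,p,R);d=Rc.T@np.array([(uv[0]-pic["cx"])/f,(uv[1]-pic["cy"])/f,1]);c=-Rc.T@t
    return c+d*(z-c[2])/d[2]
E
python3 - <<'E'
from h import *
s,p,R=pose()
plan(p,R,np.array([507,0,190.]),DOWN(0),15,1)
E
```

```text
-0.58 0.06 -0.61 0 0.63 0 1; -0.53 0.05 -0.65 0 0.63 0 1; -0.48 0.06 -0.69 0 0.63 0 1; -0.43 0.05 -0.73 0 0.63 0 1; -0.37 0.06 -0.76 0 0.63 0 1; -0.31 0.05 -0.78 0 0.63 0 1; -0.25 0.06 -0.8 0 0.63 0 1; -0.19 0.05 -0.82 0 0.63 0 1; -0.13 0.06 -0.83 0 0.63 0 1; -0.06 0.05 -0.84 0 0.62 0 1; 0 0.06 -0.84 0 0.63 0 1; 0.06 0.05 -0.84 0 0.62 0 1; 0.12 0.06 -0.83 0 0.63 0 1; 0.19 0.05 -0.82 0 0.62 0 1; 0.25 0.06 -0.81 0 0.63 0 1
end [507.22   0.   189.81] [-1.5708e+00  0.0000e+00 -4.0000e-04]
```

```bash
python3 - <<'E'
from h import *
s,p,R=pose()
plan(p,R,np.array([521,300,200.]),DOWN(-0.127),12,1)
E
```

```text
-0.26 0.05 -0.57 0 0.87 0 1; -0.2 0.05 -0.6 0 0.87 0 1; -0.14 0.05 -0.61 0 0.87 0 1; -0.07 0.05 -0.62 0 0.87 0 1; -0.01 0.05 -0.63 0 0.87 0 1; 0.06 0.05 -0.63 0 0.88 0 1; 0.13 0.05 -0.62 0 0.87 0 1; 0.19 0.06 -0.6 0 0.88 0 1; 0.25 0.05 -0.58 0 0.87 0 1; 0.31 0.06 -0.54 0 0.88 0 1; 0.36 0.05 -0.51 0 0.87 0 1; 0.42 0.06 -0.47 0 0.88 0 1
end [521.04 300.08 199.8 ] [-1.5708  0.     -0.1276]
```

>>> step_arm(moves="-0.26 0.05 -0.57 0 0.87 0 1; -0.2 0.05 -0.6 0 0.87 0 1; -0.14 0.05 -0.61 0 0.87 0 1; -0.07 0.05 -0.62 0 0.87 0 1; -0.01 0.05 -0.63 0 0.87 0 1; 0.06 0.05 -0.63 0 0.88 0 1; 0.13 0.05 -0.62 0 0.87 0 1; 0.19 0.06 -0.6 0 0.88 0 1; 0.25 0.05 -0.58 0 0.87 0 1; 0.31 0.06 -0.54 0 0.88 0 1; 0.36 0.05 -0.51 0 0.87 0 1; 0.42 0.06 -0.47 0 0.88 0 1; 0 0 0 0 0 0 1; 0 0 0 0 0 0 1; 0 0 0 0 0 0 1")

```text
clock: 2.85
eef_pos: [520.1, 301.5, 199.7]
tool_rot: [-1.57, 0.001, -0.125]
force: [0.6, 0.4, 0.0]
width: 85.3
```

```bash
python3 - <<'E'
from h import *
s,p,R=pose();print(s["clock"],p,R.as_euler("xyz"),s["qd"].round(3),s["force"])
w=get_image("wrist");cv2.imwrite("pics/w1.png",w["color"])
for d in nets.place_of(w,"hole0"): print(np.round(d["position"],1),round(d["conf"],2),proj(w,d["position"],p,R).round(1))
E
```

```text
2.85 [520.1473189  301.52061613 199.74973276] [-1.56983541e+00  9.93519985e-04 -1.25112456e-01] [-0.01  -0.003 -0.005  0.     0.002 -0.002 -0.002] [0.59129047 0.40294708 0.02319297]
[512.6 253.7  57.3] 0.93 [318.7 233.9]
[518.9 298.1  58.5] 0.79 [319.4 187.5]
[534.2 381.8  59.2] 0.68 [325.3  85.3]
[529.5 342.9  58.9] 0.62 [325.3 134.9]
```

View pics/w1.png

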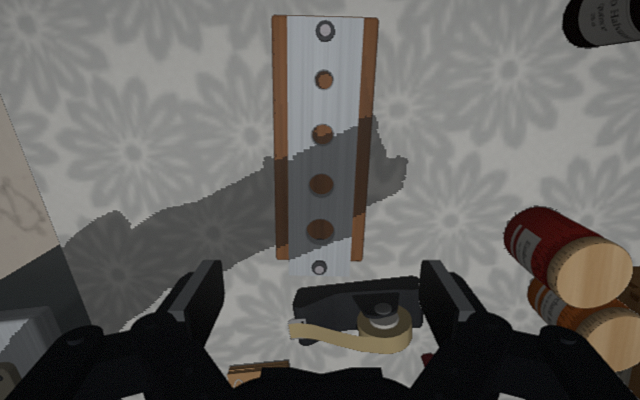

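```bash
python3 - <<'E'
import cv2
im=cv2.imread("pics/w1.png")[10:290,255:395]
cv2.imwrite("pics/w1z.png",cv2.resize(im[:, :],None,fx=2.1,fy=2.1,interpolation=cv2.INTER_CUBIC))
z=cv2.imread("pics/w1.png")
for i,(u,v) in enumerate([(324,79),(322,133),(321,184),(320,231)]):
    pass
t=[cv2.resize(z[v-20:v+20,u-20:u+20],None,fx=7,fy=7,interpolation=cv2.INTER_NEAREST) for u,v in [(324,79),(322,133),(321,184),(320,231)]]
import numpy as np
cv2.imwrite("pics/w1h.png",np.vstack([np.hstack(t[:2]),np.hstack(t[2:])]))
E
```

```text
(no output)
```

View pics/w1h.png

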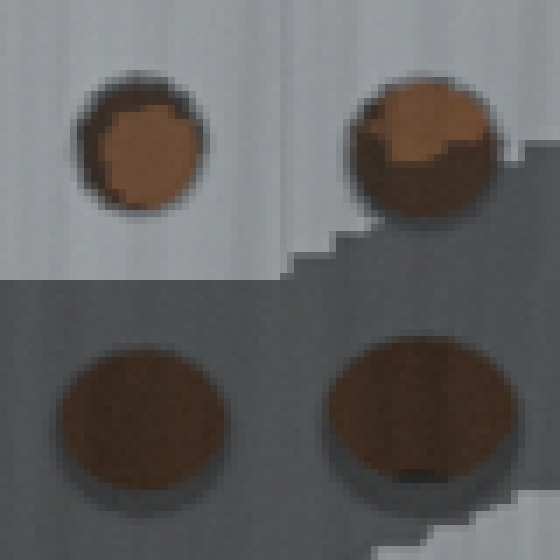

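```bash
python3 - <<'E'
from h import *
w=get_image("wrist");s,p,R=pose()
P=np.array([unproj(w,np.array(uv)-.5,58,p,R) for uv in [(324,79.3),(322.6,134),(321.2,185.4),(320.1,231.7)]])
print(P.round(1),np.linalg.norm(np.diff(P,axis=0),axis=1))
# fit line w/ 44 spacing
i=np.arange(4)-1.5;c=P.mean(0);d=(i[:,None]*(P-c)).sum(0);d/=np.linalg.norm(d);print("dir",d,np.arctan2(-d[0]*-1,d[1]))
H=c-0+np.outer(i*44,d);print(H.round(1))
for n in ["side","top"]:
    q=get_image(n)
    for d in nets.place_of(q,"cup_rim")[:2]: print(n,d)
plan(p,R,np.array([507,0,190.]),DOWN(0),8,1)
E
```

```text
[[533.5 386.7  58. ]
 [527.1 344.1  58. ]
 [520.4 300.   58. ]
 [513.9 256.4  58. ]] [43.13995632 44.616695   44.07939538]
dir [-0.14844125 -0.98892123  0.        ] -2.9926007778160457
[[533.5 387.1  58. ]
 [527.  343.5  58. ]
 [520.5 300.   58. ]
 [513.9 256.5  58. ]]
side {'position': [509.1, 2.0, 41.1], 'conf': 0.56}
side {'position': [511.3, 255.5, 58.7], 'conf': 0.23}
top {'position': [671.2, -166.8, 7.3], 'conf': 0.58}
top {'position': [510.8, 0.8, 38.3], 'conf': 0.56}
0.06 0.02 -0.75 0 -0.13 0 1; 0.05 0.02 -0.75 0 -0.13 0 1; 0.04 0.03 -0.75 0 -0.13 0 1; 0.03 0.02 -0.76 0 -0.13 0 1; 0.01 0.03 -0.75 0 -0.13 0 1; 0 0.02 -0.76 0 -0.13 0 1; -0.01 0.03 -0.75 0 -0.13 0 1; -0.02 0.02 -0.76 -0.01 -0.13 0 1
end [ 5.0699e+02 -9.0000e-02  1.9014e+02] [-1.5713e+00  5.0000e-04 -2.0000e-04]
```

>>> step_arm(moves="0.06 0.02 -0.75 0 -0.13 0 1; 0.05 0.02 -0.75 0 -0.13 0 1; 0.04 0.03 -0.75 0 -0.13 0 1; 0.03 0.02 -0.76 0 -0.13 0 1; 0.01 0.03 -0.75 0 -0.13 0 1; 0 0.02 -0.76 0 -0.13 0 1; -0.01 0.03 -0.75 0 -0.13 0 1; -0.02 0.02 -0.76 -0.01 -0.13 0 1; 0 0 0 0 0 0 1; 0 0 0 0 0 0 1; 0 0 0 0 0 0 1")

```text
clock: 4.3
eef_pos: [507.2, -0.1, 190.3]
tool_rot: [-1.571, -0.0, -0.001]
force: [0.2, 0.6, 0.2]
width: 85.6
```

```bash
python3 - <<'E'
from h import *
s,p,R=pose();print(s["clock"],p,R.as_euler("xyz"),s["qd"].round(3),s["force"])
w=get_image("wrist");cv2.imwrite("pics/w2.png",w["color"])
for k in ["candle_a_mid","cup_rim","candle_a"]:
  for d in nets.place_of(w,k): print(k,np.round(d["position"],1),round(d["conf"],2),proj(w,d["position"],p,R).round(1))
E
```

```text
4.3 [ 5.07220656e+02 -5.58969494e-02  1.90312464e+02] [-1.57107956e+00 -1.01524937e-04 -1.27657238e-03] [-0.015  0.002 -0.004 -0.001  0.002 -0.     0.001] [0.21589271 0.59909927 0.20751465]
candle_a [510.   -6.9   7.8] 0.59 [322.9 178.6]
```

View pics/w2.png

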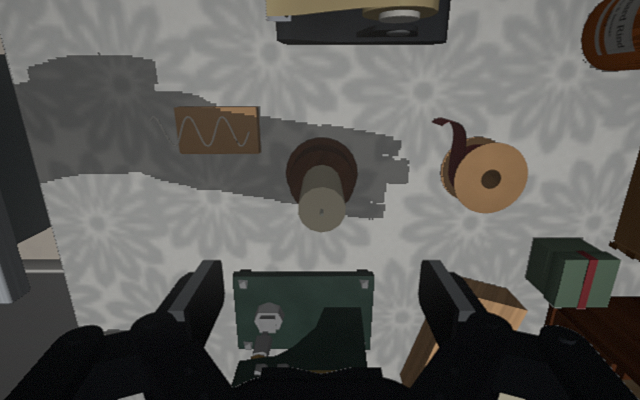

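```bash
python3 - <<'E'
from h import *
w=get_image("wrist");s,p,R=pose()
im=w["color"];cv2.imwrite("pics/w2z.png",cv2.resize(im[130:245,265:380],None,fx=5,fy=5,interpolation=cv2.INTER_NEAREST))
print(unproj(w,(321,210),110,p,R),unproj(w,(298.5,210),110,p,R),unproj(w,(344,210),110,p,R))
print(unproj(w,(321.5,172),40,p,R),unproj(w,(286,172),40,p,R))
E
```

```text
[507.88799166  -2.69021553 110.        ] [492.07276264  -2.69062868 110.        ] [524.05520232  -2.68979319 110.        ]
[508.34328432   7.42774864  40.        ] [476.74072991   7.42603054  40.        ]
```

View pics/w2z.png

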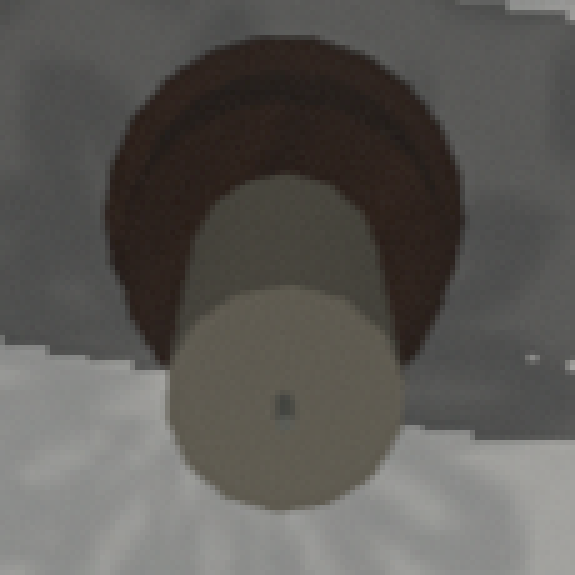

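>>> step_arm(moves="0.02 0.6 -0.04 0 0 0 1; 0 0.6 0 0 0 0 1; 0 0.6 0 0 0 0 1; 0 0.4 0 0 0 0 1; 0 0.2 0 0 0 0 1; 0 0 0 0 0 0 1; 0 0 0 0 0 0 1")

```text
clock: 5.25
eef_pos: [508.6, -3.5, 70.9]
tool_rot: [-1.572, -0.001, -0.003]
force: [0.4, 0.3, 0.1]
width: 85.6
```

```bash
python3 - <<'E'
from h import *
s,p,R=pose();print(s["clock"],p,R.as_euler("xyz"),s["force"])
w=get_image("wrist");cv2.imwrite("pics/w3.png",w["color"])
E
```

```text
5.25 [508.59389415  -3.46713759  70.85725774] [-1.57201942e+00 -9.27137109e-04 -2.58952876e-03] [0.39725894 0.34445038 0.12298561]
```

View pics/w3.png

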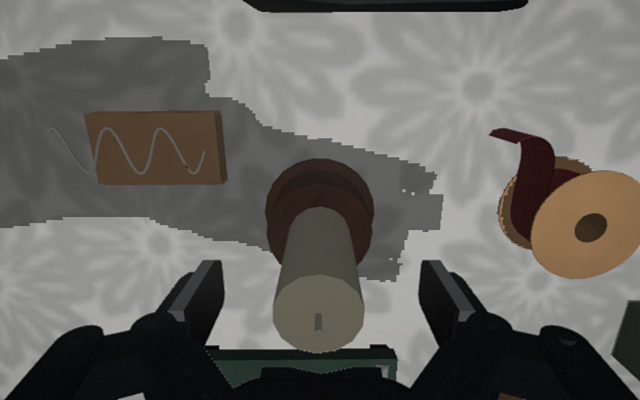

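>>> step_arm(moves="0 0 0 0 0 0 0; 0 0 0 0 0 0 0; 0 0 0 0 0 0 0; 0 0 0 0 0 0 0; 0 0 0 0 0 0 0; 0 0 0 0 0 0 0; 0 0 0 0 0 0 0; 0 0 0 0 0 0 0")

```text
clock: 6.1
eef_pos: [508.2, -3.5, 70.8]
tool_rot: [-1.572, -0.001, -0.003]
force: [-1.1, 0.4, 7.1]
width: 32.6
```

```bash
python3 - <<'E'
from h import *
s,p,R=pose();print(s["clock"],p,R.as_euler("xyz"),s["force"],s["torque"],s["width"])
w=get_image("wrist");cv2.imwrite("pics/w4.png",w["color"])
print(unproj(w,(319,313),110,p,R))
E
```

```text
6.1 [508.22144858  -3.51585156  70.79428222] [-1.57173097e+00 -5.17187892e-04 -2.86590105e-03] [-1.12925307  0.37655486  7.12495442] [0.06937974 0.18513324 0.01801821] 32.64048163685422
[508.25715782  -1.50045568 110.        ]
```

View pics/w4.png

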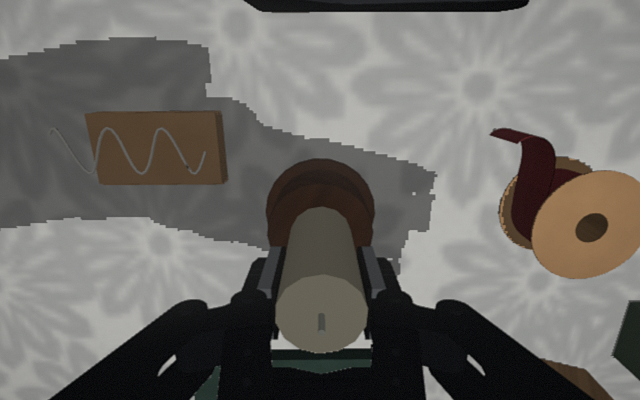

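>>> step_arm(moves="0 -0.2 0 0 0 0 0; 0 -0.4 0 0 0 0 0; 0 -0.6 0 0 0 0 0; 0 -0.6 0 0 0 0 0; 0 -0.4 0 0 0 0 0; 0 -0.2 0 0 0 0 0; 0 0 0 0 0 0 0; 0 0 0 0 0 0 0; 0 0 0 0 0 0 0")

```text
clock: 7.05
eef_pos: [507.1, -3.3, 189.2]
tool_rot: [-1.572, 0.002, -0.003]
force: [-0.8, -0.0, -2.0]
width: 32.7
```

```bash
python3 - <<'E'
from h import *
s,p,R=pose();print(s["clock"],p,R.as_euler("xyz"),s["force"],s["torque"],s["width"])
w=get_image("wrist");cv2.imwrite("pics/w5.png",w["color"])
q=get_image("side");cv2.imwrite("pics/s5.png",q["color"])
u,v=proj(q,[508,-2,150]).astype(int);print(u,v)
cv2.imwrite("pics/s5z.png",cv2.resize(q["color"][v-50:v+50,u-50:u+50],None,fx=6,fy=6,interpolation=cv2.INTER_CUBIC))
E
```

```text
7.05 [507.13256562  -3.34395738 189.16837199] [-1.57208955  0.00249963 -0.00279936] [-0.84052437 -0.00326077 -1.97980157] [-0.02385274  0.0198322  -0.02691038] 32.65401053078034
346 170
```

View pics/w5.png

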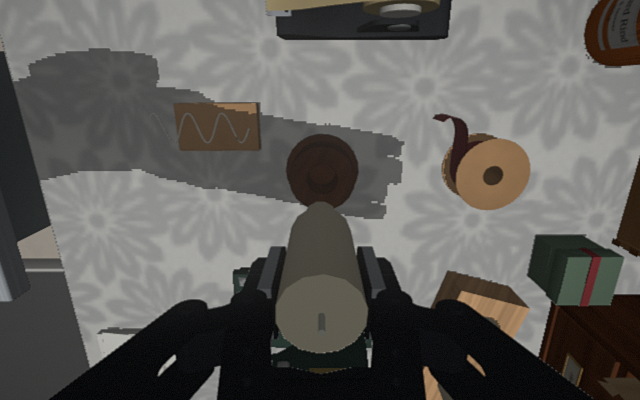

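View pics/s5z.png

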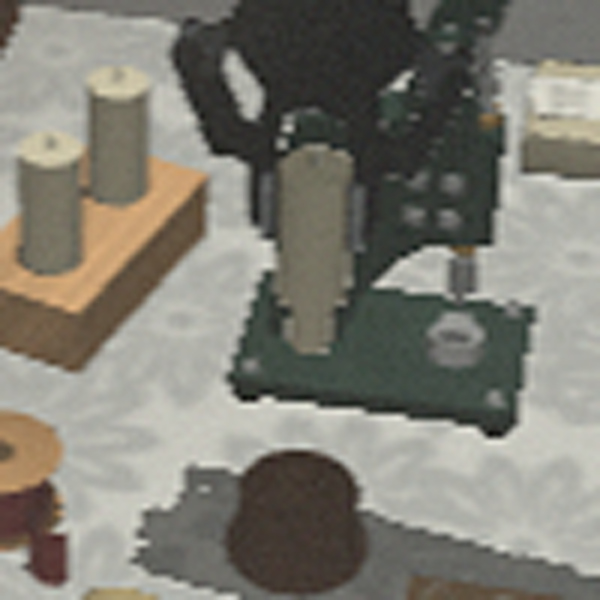

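```bash
python3 - <<'E'
from h import *
q=get_image("side");w=get_image("wrist");s,p,R=pose()
zt=p[2]+110-70.8; 
x,y=p[0],p[1]+2.0
for z in (zt,zt-70,zt-100): print(z, ((proj(q,[x,y,z])-[296,120])*6).round(1), proj(w,[x,y,z],p,R).round(1))
for r in (8.5,10.5,12.5,17):
  zz=zt-100 if r<17 else zt-70
  print(r,[proj(w,[x+r*np.cos(a),y+r*np.sin(a),zz],p,R).round(1).tolist() for a in (0,np.pi/4,np.pi/2,3*np.pi/4,np.pi)])
im=w["color"][185:355,250:390];cv2.imwrite("pics/w5z.png",cv2.resize(im,None,fx=3.5,fy=3.5,interpolation=cv2.INTER_NEAREST))
im=w["color"][190:250,280:360];cv2.imwrite("pics/w5y.png",cv2.resize(im,None,fx=8,fy=8,interpolation=cv2.INTER_NEAREST))
E
```

```text
228.76682654384996 [311.2 164.4] [318.7 313.1]
158.76682654384996 [304.5 290.2] [319.7 233.4]
128.76682654384996 [301.7 341.6] [319.9 214.1]
8.5 [[333.1, 214.1], [329.3, 205.3], [319.8, 201.7], [310.5, 205.4], [306.7, 214.1]]
10.5 [[336.2, 214.1], [331.5, 203.2], [319.8, 198.7], [308.2, 203.3], [303.6, 214.2]]
12.5 [[339.3, 214.1], [333.7, 201.1], [319.8, 195.7], [306.0, 201.2], [300.5, 214.2]]
17 [[350.0, 233.4], [341.5, 213.3], [319.6, 204.8], [297.7, 213.4], [289.3, 233.4]]
```

View pics/w5y.png

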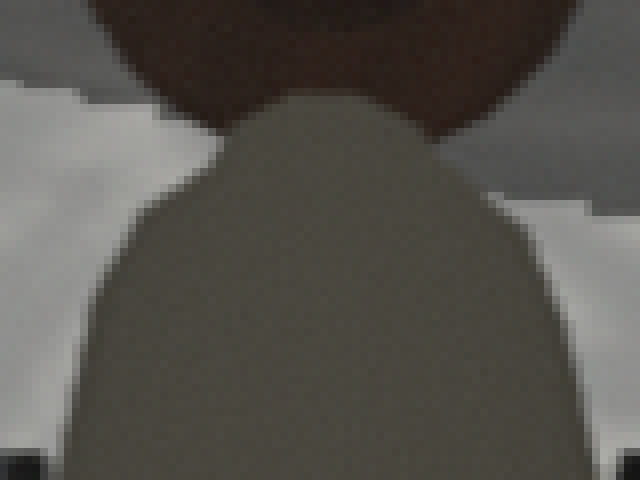

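View pics/w5z.png

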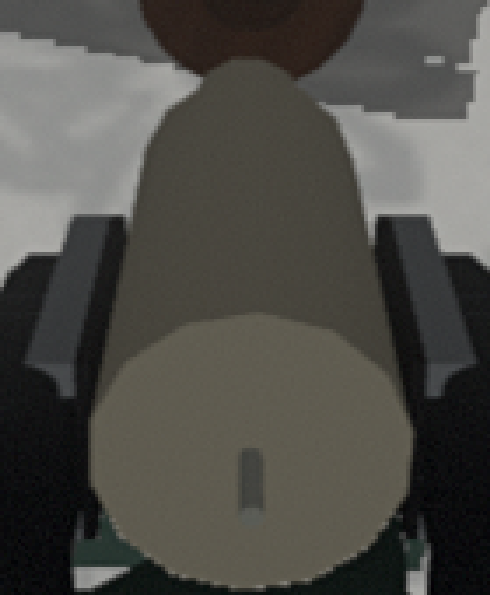

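```bash
python3 - <<'E'
from h import *
s,p,R=pose()
plan(p,R,np.array([525.9,341.6,145.]),DOWN(-0.149),11,0)
E
```

```text
0.03 0.08 0.63 0 0.11 0 0; 0.02 0.08 0.63 0 0.11 0 0; 0.02 0.08 0.63 0 0.11 0 0; 0.01 0.08 0.63 0 0.11 0 0; 0 0.08 0.63 0 0.11 0 0; -0.01 0.08 0.63 0 0.11 0 0; -0.02 0.08 0.63 0 0.11 0 0; -0.03 0.08 0.62 0 0.11 0 0; -0.03 0.08 0.63 0 0.11 0 0; -0.05 0.08 0.62 0.01 0.11 -0.01 0; -0.05 0.08 0.63 0 0.12 0 0
end [525.86 341.81 145.09] [-1.5712e+00  1.0000e-04 -1.4930e-01]
```

>>> step_arm(moves="0.03 0.08 0.63 0 0.11 0 0; 0.02 0.08 0.63 0 0.11 0 0; 0.02 0.08 0.63 0 0.11 0 0; 0.01 0.08 0.63 0 0.11 0 0; 0 0.08 0.63 0 0.11 0 0; -0.01 0.08 0.63 0 0.11 0 0; -0.02 0.08 0.63 0 0.11 0 0; -0.03 0.08 0.62 0 0.11 0 0; -0.03 0.08 0.63 0 0.11 0 0; -0.05 0.08 0.62 0.01 0.11 -0.01 0; -0.05 0.08 0.63 0 0.12 0 0; 0 0 0 0 0 0 0; 0 0 0 0 0 0 0; 0 0 0 0 0 0 0")

```text
clock: 8.65
eef_pos: [526.5, 340.3, 145.7]
tool_rot: [-1.572, -0.001, -0.151]
force: [-0.3, 0.3, -0.5]
width: 33.2
```

```bash
cat > look.py <<'E'
from h import *
import sys
n=sys.argv[1]
s,p,R=pose();print(s["clock"],p.round(2),R.as_euler("xyz").round(4),"F",s["force"].round(2),"T",s["torque"].round(2),s["width"].round(1),abs(s["qd"]).max().round(3))
w=get_image("wrist");q=get_image("side")
cv2.imwrite(f"pics/w{n}.png",w["color"]);cv2.imwrite(f"pics/s{n}.png",q["color"])
u,v=proj(q,[p[0],p[1],p[2]-45]).astype(int);print("side crop origin",u-45,v-50)
a=cv2.resize(q["color"][v-50:v+50,u-45:u+45],None,fx=4.4,fy=4.4,interpolation=cv2.INTER_CUBIC)
b=cv2.resize(w["color"][130:290,250:390],None,fx=2.75,fy=2.75,interpolation=cv2.INTER_CUBIC)
cv2.imwrite(f"pics/c{n}.png",np.hstack([a,b]))
E
python3 look.py 6
```

```text
Traceback (most recent call last):
  File "look.py", line 4, in <module>
    s,p,R=pose();print(s["clock"],p.round(2),R.as_euler("xyz").round(4),"F",s["force"].round(2),"T",s["torque"].round(2),s["width"].round(1),abs(s["qd"]).max().round(3))
                                                                                                                         ^^^^^^^^^^^^^^^^
AttributeError: 'float' object has no attribute 'round'
```

```bash
sed -i 's/s\["width"\].round(1)/round(s["width"],1)/' look.py; python3 look.py 6
```

```text
8.65 [526.45 340.33 145.66] [-1.5723e+00 -1.2000e-03 -1.5060e-01] F [-0.3   0.31 -0.55] T [-0.04  0.03  0.01] 33.2 0.012
side crop origin 268 221
```

View pics/c6.png

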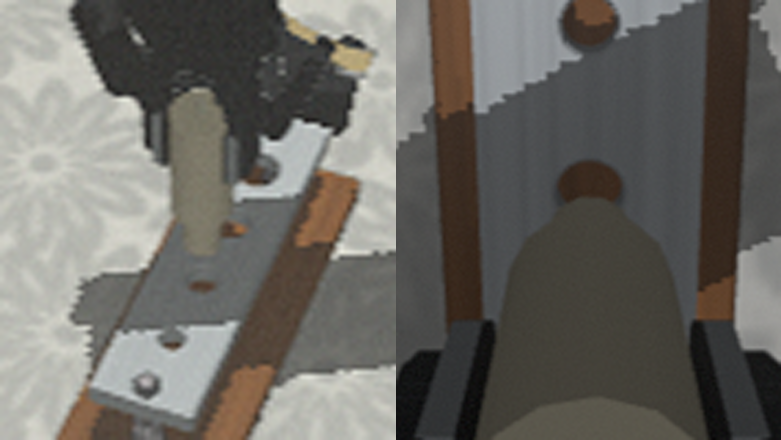

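View pics/w6.png

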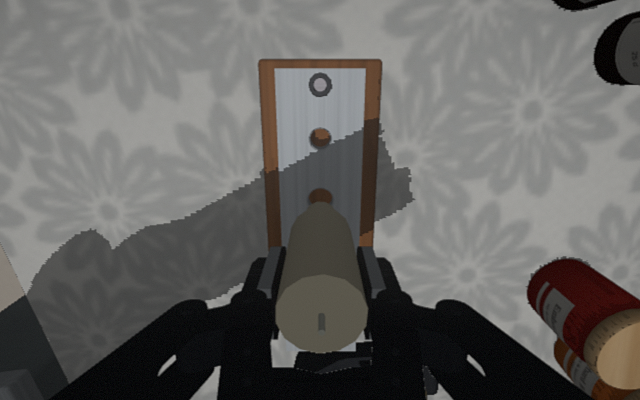

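```bash
python3 - <<'E'
from h import *
w=get_image("wrist");s,p,R=pose()
for X in ([533.5,387.1,58],[527,343.5,58]):
  r=9 if X[1]<380 else 7
  d=np.array([.148,.989,0]);e=np.array([.989,-.148,0]);X=np.array(X)
  print([proj(w,X+k,p,R).round(1).tolist() for k in (0*d,r*d,-r*d,r*e,-r*e)])
im=w["color"]
cv2.imwrite("pics/w6a.png",np.hstack([cv2.resize(im[v-20:v+20,300:340],None,fx=9,fy=9,interpolation=cv2.INTER_NEAREST) for v in (138,198)]))
E
```

```text
[[319.4, 137.9], [319.4, 127.5], [319.5, 148.2], [329.7, 137.9], [309.1, 138.0]]
[[319.6, 199.4], [319.6, 187.4], [319.7, 211.1], [332.1, 199.4], [307.2, 199.5]]
```

View pics/w6a.png

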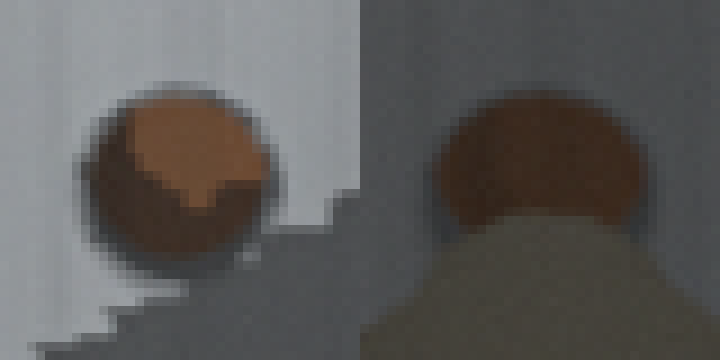

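```bash
python3 - <<'E'
from h import *
w=get_image("wrist");s,p,R=pose()
im=w["color"]
cv2.imwrite("pics/w6b.png",np.hstack([cv2.resize(im[185:245,275:365],None,fx=6,fy=6,interpolation=cv2.INTER_NEAREST)]))
cv2.imwrite("pics/w6c.png",cv2.resize(im[260:360,265:375],None,fx=6,fy=6,interpolation=cv2.INTER_NEAREST))
T=np.array(w["T_tool_cam"]);f,_,_=cam(w,p,R);C=np.linalg.inv(T)
def pr(X): c=C[:3,:3]@X+C[:3,3]; return np.array([w["cx"]+f*c[0]/c[2],w["cy"]+f*c[1]/c[2]])
a=np.linspace(0,2*np.pi,73)
for oz in (0,1,2):
  print("oz",oz)
  for nm,y,r in (("top",-39.2,17),("sh",30.8,17),("foot21",60.8,9),("b21",59.3,10.5),("foot17",60.8,7),("b17",59.3,8.5),("foot25",60.8,11),("b25",59.3,12.5)):
    P=np.array([pr(np.array([.7+r*np.cos(t),y,oz+r*np.sin(t)])) for t in a])
    print(nm,P.min(0).round(1),P.max(0).round(1),"c",((P.min(0)+P.max(0))/2).round(1))
E
```

```text
oz 0
top [274.7 277. ] [367.7 355.3] c [321.2 316.1]
sh [290.8 208.5] [351.3 263.8] c [321.1 236.1]
foot21 [307.1 204.2] [335.  230.1] c [321.1 217.1]
b21 [304.7 202.7] [337.4 233.2] c [321.1 217.9]
foot17 [310.2 207.1] [331.9 227.3] c [321.1 217.2]
b17 [307.8 205.7] [334.3 230.3] c [321.1 218. ]
foot25 [304.  201.2] [338.1 232.9] c [321.1 217.1]
b25 [301.6 199.7] [340.5 236. ] c [321.1 217.8]
oz 1
top [274.6 274.4] [367.9 353.2] c [321.2 313.8]
sh [290.8 206.7] [351.4 262.3] c [321.1 234.5]
foot21 [307.1 202.7] [335.  228.7] c [321.1 215.7]
b21 [304.7 201.2] [337.4 231.8] c [321.1 216.5]
foot17 [310.2 205.6] [331.9 225.9] c [321.1 215.8]
b17 [307.8 204.2] [334.3 228.9] c [321.1 216.6]
foot25 [304.  199.7] [338.1 231.5] c [321.1 215.6]
b25 [301.6 198.2] [340.6 234.6] c [321.1 216.4]
oz 2
top [274.4 271.9] [368. 351.] c [321.2 311.5]
sh [290.7 205. ] [351.4 260.7] c [321.1 232.9]
foot21 [307.1 201.2] [335.  227.3] c [321.1 214.2]
b21 [304.7 199.7] [337.5 230.3] c [321.1 215. ]
foot17 [310.2 204.2] [331.9 224.5] c [321.1 214.3]
b17 [307.8 202.7] [334.3 227.5] c [321.1 215.1]
foot25 [304.  198.2] [338.1 230.1] c [321.1 214.2]
b25 [301.5 196.7] [340.6 233.2] c [321.1 214.9]
```

View pics/w6b.png

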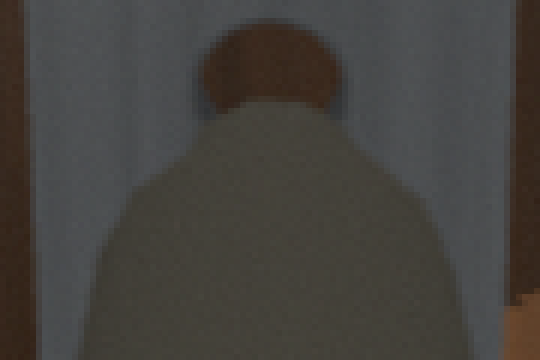

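View pics/w6c.png

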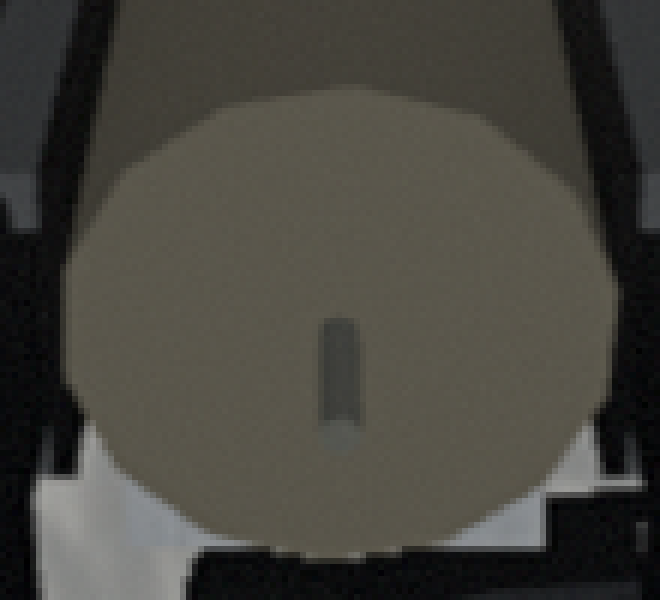

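>>> step_arm(moves="0 0.1 0.04 0 0 0 0; 0 0.2 0 0 0 0 0; 0 0.1 0 0 0 0 0; 0 0.05 0 0 0 0 0; 0 0 0 0 0 0 0; 0 0 0 0 0 0 0")

```text
clock: 9.45
eef_pos: [526.8, 343.9, 123.4]
tool_rot: [-1.571, -0.001, -0.149]
force: [0.0, -0.4, -2.1]
width: 32.9
```

```bash
python3 look.py 7
```

```text
9.45 [526.75 343.87 123.39] [-1.5708e+00 -1.5000e-03 -1.4920e-01] F [ 0.05 -0.44 -2.09] T [ 0.02 -0.01  0.03] 32.9 0.008
side crop origin 267 228
```

View pics/c7.png

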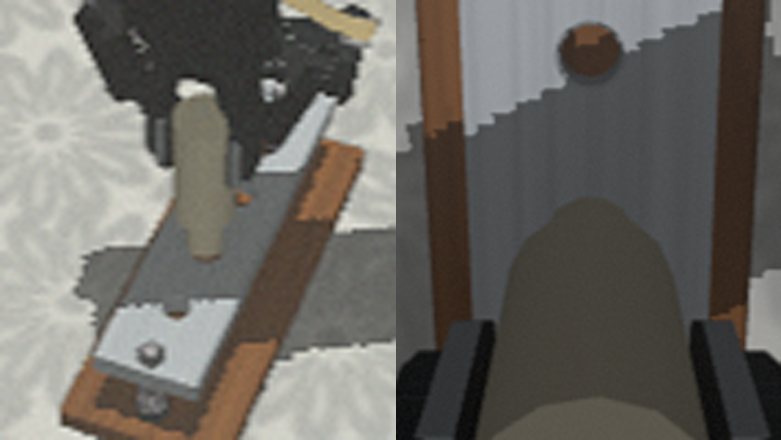

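>>> step_arm(moves="0 0 -0.03 0 0 0 0; 0 0 0 0 0 0 0; 0 0 0 0 0 0 0; 0 0 0 0 0 0 0")

```text
clock: 9.95
eef_pos: [526.4, 342.4, 123.5]
tool_rot: [-1.571, -0.001, -0.149]
force: [-0.6, -0.1, -1.6]
width: 33.0
```

```bash
python3 look.py 8; python3 - <<'E'
from h import *
w=get_image("wrist");s,p,R=pose()
d=np.array([.148,.989,0]);e=np.array([.989,-.148,0]);X=np.array([533.5,387.1,58])
print([proj(w,X+k,p,R).round(1).tolist() for k in (0*d,7*d,-7*d,7*e,-7*e)])
cv2.imwrite("pics/w8a.png",np.hstack([cv2.resize(w["color"][v-20:v+20,300:340],None,fx=9,fy=9,interpolation=cv2.INTER_NEAREST) for v in (149,205)]))
E
```

```text
9.95 [526.42 342.44 123.5 ] [-1.5706e+00 -1.4000e-03 -1.4920e-01] F [-0.57 -0.09 -1.57] T [-0.01 -0.01  0.03] 33.0 0.001
side crop origin 267 228
[[320.4, 146.3], [320.4, 134.9], [320.4, 157.5], [331.8, 146.3], [309.1, 146.3]]
```

View pics/w8a.png

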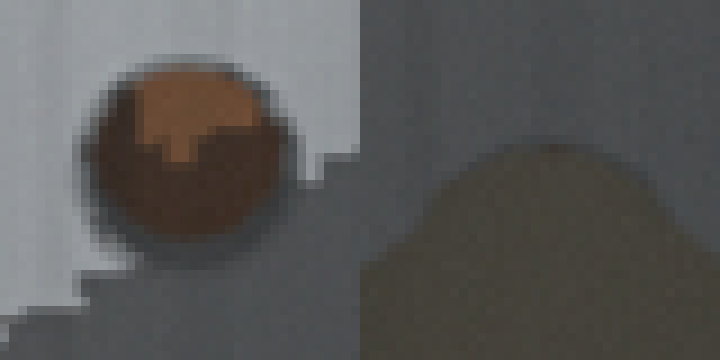

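View pics/c8.png

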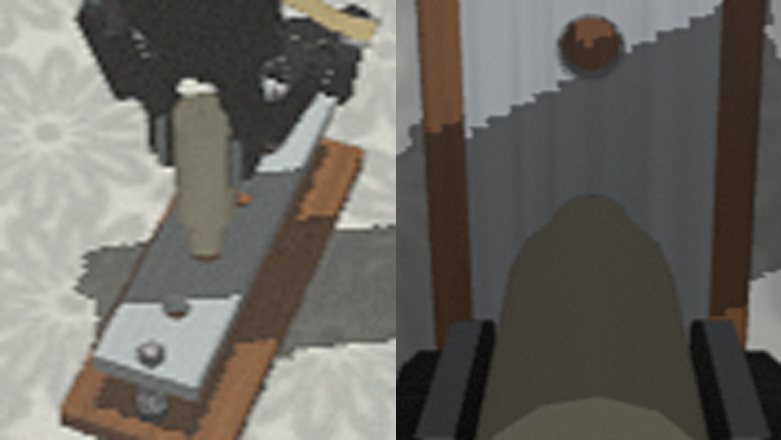

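>>> step_arm(moves="0 0.04 0 0 0 0 0; 0 0.04 0 0 0 0 0; 0 0 0 0 0 0 0; 0 0 0 0 0 0 0")

```text
clock: 10.5
eef_pos: [526.3, 342.4, 119.2]
tool_rot: [-1.571, -0.001, -0.149]
force: [-0.6, -0.0, -0.8]
width: 32.5
```

>>> step_arm(moves="0 0.02 0 0 0 0 0; 0 0 0 0 0 0 0; 0 0 0 0 0 0 0")

```text
clock: 10.8
eef_pos: [526.6, 342.4, 118.7]
tool_rot: [-1.57, -0.002, -0.149]
force: [0.6, -1.0, 0.8]
width: 32.6
```

>>> step_arm(moves="0 0.02 0 0 0 0 0; 0 0 0 0 0 0 0; 0 0 0 0 0 0 0")

```text
clock: 11.1
eef_pos: [526.6, 342.4, 117.6]
tool_rot: [-1.571, -0.002, -0.149]
force: [-0.2, -0.9, 2.8]
width: 32.5
```

>>> step_arm(moves="0 0.02 0 0 0 0 0; 0 0 0 0 0 0 0; 0 0 0 0 0 0 0")

```text
clock: 11.4
eef_pos: [526.6, 342.4, 116.6]
tool_rot: [-1.571, -0.002, -0.149]
force: [-1.4, -0.9, 3.2]
width: 32.7
```

>>> step_arm(moves="0 0.02 0 0 0 0 0; 0 0 0 0 0 0 0; 0 0 0 0 0 0 0")

```text
clock: 11.7
eef_pos: [526.5, 342.5, 115.6]
tool_rot: [-1.571, -0.002, -0.149]
force: [-0.4, -0.5, 4.1]
width: 32.7
```

```bash
python3 look.py 9
```

```text
11.7 [526.54 342.46 115.56] [-1.5705e+00 -1.5000e-03 -1.4930e-01] F [-0.38 -0.48  4.06] T [-0.06  0.11  0.02] 32.7 0.001
side crop origin 267 230
```

View pics/c9.png

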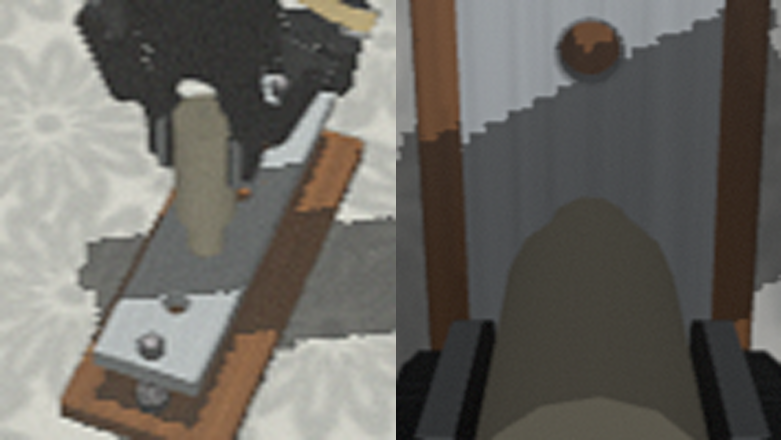

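```bash
python3 - <<'E'
from h import *
s,p,R=pose()
p=p+[0,0,20]
plan(p,R,np.array([520.0,298.8,128.]),DOWN(-0.149),4,0,3)
E
```

```text
0 0.038 -0.221 -0.001 0 0.003 0; 0 0.038 -0.221 0 -0.001 0.004 0; 0 0.038 -0.221 -0.001 0 0.003 0; 0 0.037 -0.22 0 -0.001 0.004 0
end [520.02 298.8  128.01] [-1.5707e+00  1.0000e-04 -1.4890e-01]
```

>>> step_arm(moves="0 -0.1 0 0 0 0 0; 0 -0.2 0 0 0 0 0; 0 -0.1 0 0 0 0 0; 0 0.04 -0.22 0 0 0 0; 0 0.04 -0.22 0 0 0.01 0; 0 0.04 -0.22 0 0 0 0; 0 0.04 -0.22 0 0 0 0; 0 0 0 0 0 0 0; 0 0 0 0 0 0 0; 0 0 0 0 0 0 0")

```text
clock: 12.8
eef_pos: [519.9, 299.6, 127.4]
tool_rot: [-1.57, -0.0, -0.149]
force: [-0.1, 0.2, -2.1]
width: 33.4
```

```bash
python3 look.py 10; python3 - <<'E'
from h import *
w=get_image("wrist");s,p,R=pose();print(p,R.as_euler("xyz"))
d=np.array([.148,.989,0]);e=np.array([.989,-.148,0])
for X,r in (([533.5,387.1,58],7),([527,343.5,58],9),([520.5,300,58],11)):
  X=np.array(X);print([proj(w,X+k,p,R).round(1).tolist() for k in (0*d,r*d,-r*d,r*e,-r*e)])
cv2.imwrite("pics/w10a.png",np.hstack([cv2.resize(w["color"][v-20:v+20,300:340],None,fx=9,fy=9,interpolation=cv2.INTER_NEAREST) for v in (143,200)]))
E
```

```text
12.8 [519.94 299.61 127.44] [-1.570e+00 -2.000e-04 -1.486e-01] F [-0.14  0.25 -2.13] T [0.02 0.01 0.03] 33.4 0.008
side crop origin 274 214
[519.83266839 299.59059126 127.43192335] [-1.57029700e+00 -2.31348493e-04 -1.48308661e-01]
[[321.0, 72.0], [321.0, 59.2], [321.0, 84.5], [332.9, 72.0], [309.1, 71.9]]
[[320.9, 146.5], [321.0, 132.0], [320.9, 160.5], [335.2, 146.5], [306.7, 146.5]]
[[320.9, 211.9], [320.9, 196.3], [320.9, 227.1], [337.3, 211.9], [304.5, 211.9]]
```

View pics/w10a.png

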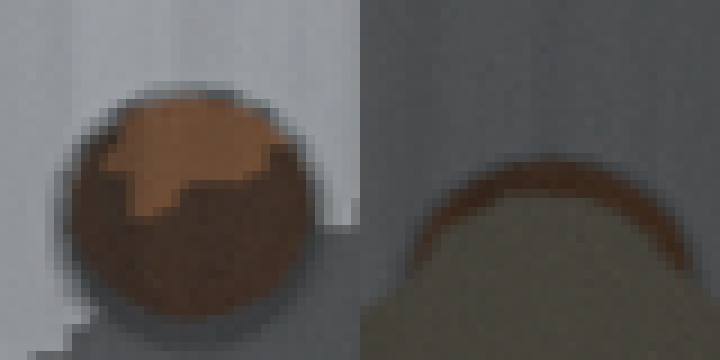

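View pics/c10.png

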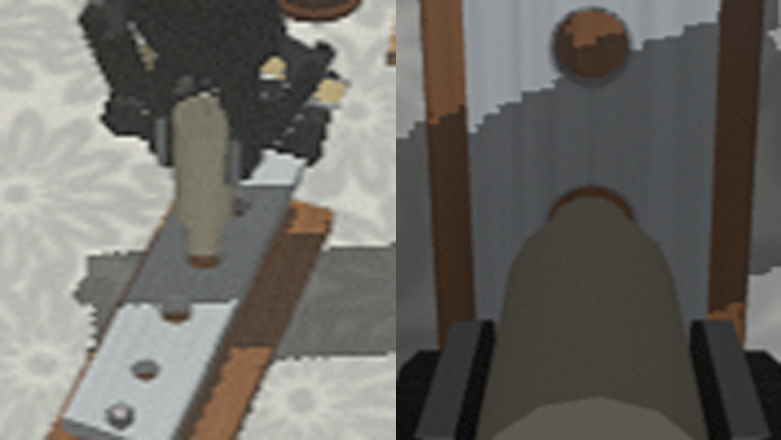

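>>> step_arm(moves="0.005 0.04 -0.016 0 0 0 0; 0 0.04 0 0 0 0 0; 0 0.04 0 0 0 0 0; 0 0 0 0 0 0 0; 0 0 0 0 0 0 0")

```text
clock: 13.45
eef_pos: [520.0, 298.0, 121.3]
tool_rot: [-1.571, 0.0, -0.149]
force: [0.2, -0.5, 0.2]
width: 32.8
```

```bash
python3 look.py 11; python3 - <<'E'
from h import *
w=get_image("wrist");s,p,R=pose();print(p,R.as_euler("xyz"))
cv2.imwrite("pics/w11a.png",np.hstack([cv2.resize(w["color"][v-20:v+20,300:340],None,fx=9,fy=9,interpolation=cv2.INTER_NEAREST) for v in (143,205)]))
E
```

```text
13.45 [519.95 298.03 121.3 ] [-1.5709  0.     -0.1493] F [ 0.23 -0.55  0.19] T [-0.05 -0.03  0.01] 32.8 0.002
side crop origin 274 215
[520.05139446 298.06159592 121.48412934] [-1.57068512e+00 -2.40917964e-04 -1.49217737e-01]
```

View pics/w11a.png

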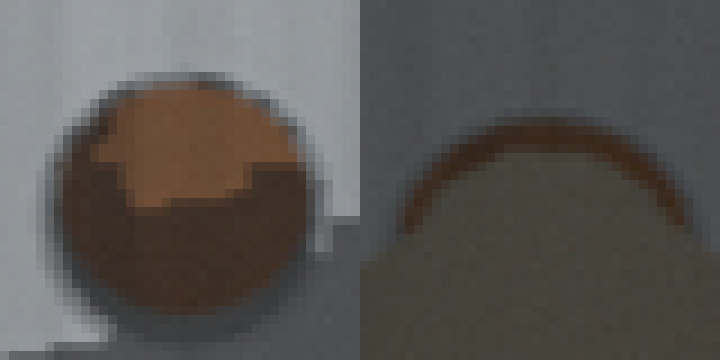

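>>> step_arm(moves="0 0 0.012 0 0 0 0; 0 0.04 0 0 0 0 0; 0 0.02 0 0 0 0 0; 0 0 0 0 0 0 0; 0 0 0 0 0 0 0")

```text
clock: 14.1
eef_pos: [520.0, 298.6, 118.3]
tool_rot: [-1.571, 0.0, -0.149]
force: [0.4, -0.6, -1.3]
width: 32.7
```

>>> step_arm(moves="0 0.02 0 0 0 0 0; 0 0.02 0 0 0 0 0; 0 0 0 0 0 0 0; 0 0 0 0 0 0 0")

```text
clock: 14.5
eef_pos: [520.1, 298.6, 116.3]
tool_rot: [-1.571, -0.0, -0.149]
force: [-0.4, -0.1, -1.5]
width: 32.9
```

>>> step_arm(moves="0 0.04 0 0 0 0 0; 0 0.04 0 0 0 0 0; 0 0 0 0 0 0 0; 0 0 0 0 0 0 0")

```text
clock: 14.9
eef_pos: [520.0, 298.5, 112.2]
tool_rot: [-1.571, 0.0, -0.149]
force: [0.1, -0.9, -2.3]
width: 32.9
```

>>> step_arm(moves="0 0.06 0 0 0 0 0; 0 0.06 0 0 0 0 0; 0 0.06 0 0 0 0 0; 0 0 0 0 0 0 0; 0 0 0 0 0 0 0")

```text
clock: 15.4
eef_pos: [520.0, 298.5, 103.2]
tool_rot: [-1.571, 0.0, -0.149]
force: [0.0, 0.1, -0.9]
width: 32.7
```

```bash
python3 look.py 12
```

```text
15.4 [519.97 298.54 103.16] [-1.5711e+00  2.0000e-04 -1.4920e-01] F [ 0.01  0.09 -0.91] T [-0.24 -0.05  0.  ] 32.7 0.001
side crop origin 274 220
```

View pics/c12.png

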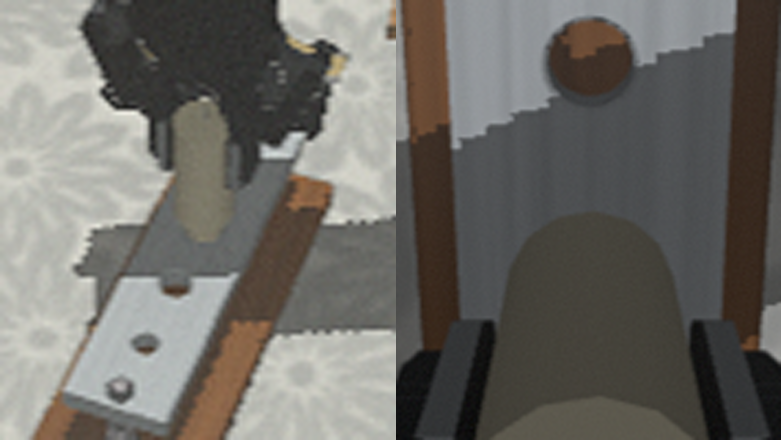

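>>> step_arm(moves="0 0.06 0 0 0 0 0; 0 0.06 0 0 0 0 0; 0 0.06 0 0 0 0 0; 0 0.04 0 0 0 0 0; 0 0.02 0 0 0 0 0; 0 0 0 0 0 0 0; 0 0 0 0 0 0 0")

```text
clock: 16.2
eef_pos: [520.0, 298.6, 91.3]
tool_rot: [-1.571, 0.0, -0.149]
force: [-1.5, -1.6, -2.6]
width: 33.0
```

>>> step_arm(moves="0 0.02 0 0 0 0 0; 0 0.01 0 0 0 0 0; 0 0 0 0 0 0 0; 0 0 0 0 0 0 0")

```text
clock: 16.6
eef_pos: [520.1, 298.6, 90.0]
tool_rot: [-1.571, -0.0, -0.149]
force: [-0.5, -1.3, 0.2]
width: 33.0
```

>>> step_arm(moves="0 0.01 0 0 0 0 0; 0 0.01 0 0 0 0 0; 0 0 0 0 0 0 0; 0 0 0 0 0 0 0")

```text
clock: 17.0
eef_pos: [520.1, 298.6, 88.9]
tool_rot: [-1.571, -0.0, -0.149]
force: [-0.0, -1.8, 0.0]
width: 32.9
```

>>> step_arm(moves="0 0.01 0 0 0 0 0; 0 0 0 0 0 0 0; 0 0 0 0 0 0 0")

```text
clock: 17.3
eef_pos: [520.1, 298.6, 88.5]
tool_rot: [-1.571, -0.0, -0.149]
force: [-0.3, -2.7, 1.5]
width: 33.2
```

```bash
python3 look.py 13
```

```text
17.3 [520.11 298.64  88.52] [-1.5707e+00 -2.0000e-04 -1.4930e-01] F [-0.29 -2.69  1.51] T [-0.43  0.12 -0.01] 33.2 0.002
side crop origin 274 224
```

View pics/c13.png

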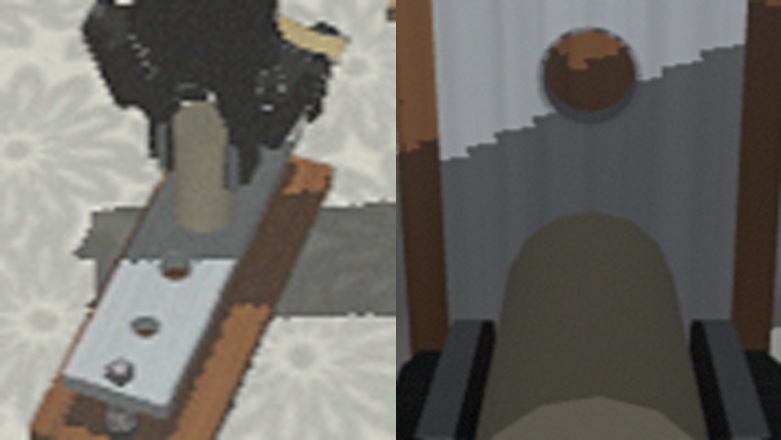

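>>> step_arm(moves="0 0 -0.008 0 0 0 0; 0 0.01 0 0 0 0 0; 0 0 0 0 0 0 0; 0 0 0 0 0 0 0")

```text
clock: 17.8
eef_pos: [520.1, 298.6, 88.0]
tool_rot: [-1.57, -0.0, -0.149]
force: [-0.4, -1.1, 2.3]
width: 32.8
```

>>> step_arm(moves="0 0.01 0 0 0 0 0; 0 0 0 0 0 0 0; 0 0 0 0 0 0 0")

```text
clock: 18.1
eef_pos: [520.1, 298.5, 87.5]
tool_rot: [-1.57, -0.0, -0.149]
force: [-0.6, -0.4, 2.1]
width: 32.9
```

>>> step_arm(moves="0 0 0 0 0 0 0.5; 0 0 0 0 0 0 0.6; 0 0 0 0 0 0 1; 0 0 0 0 0 0 1; 0 0 0 0 0 0 1; 0 0 0 0 0 0 1; 0 0 0 0 0 0 1")

```text
clock: 18.8
eef_pos: [520.0, 298.3, 87.4]
tool_rot: [-1.571, -0.0, -0.149]
force: [-0.1, 0.6, 0.6]
width: 85.2
```

```bash
python3 look.py 14
```

```text
18.8 [520.02 298.27  87.41] [-1.5707e+00 -1.0000e-04 -1.4930e-01] F [-0.06  0.59  0.64] T [-0.02 -0.05 -0.02] 85.2 0.004
side crop origin 274 225
```

View pics/w14.png

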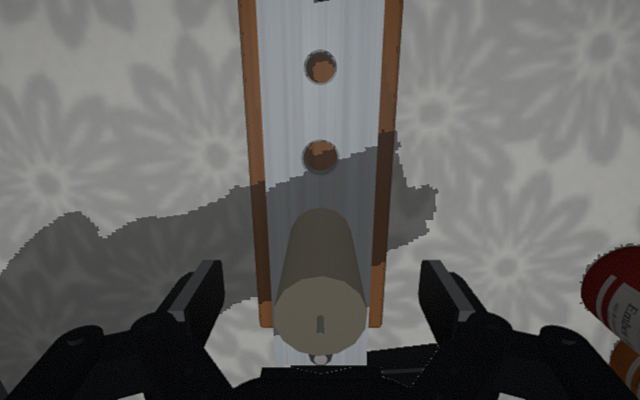

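View pics/c14.png

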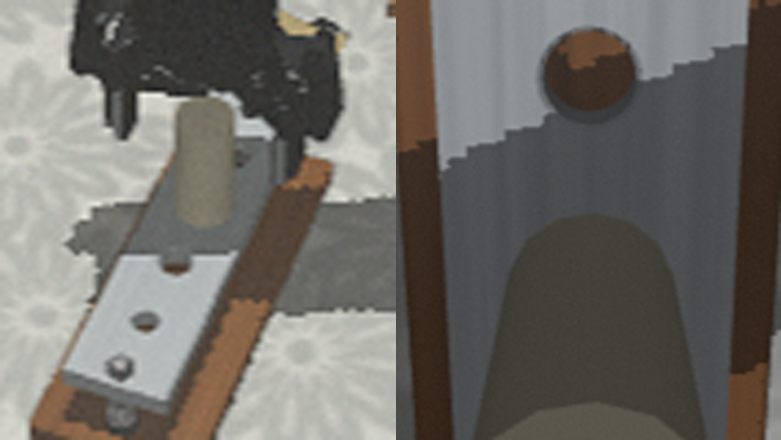

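Released; the candle stands on the plate, top at about (320,313) in the wrist view, clear of both fingers. I retreat straight up and check.

>>> step_arm(moves="0 -0.2 0 0 0 0 1; 0 -0.5 0 0 0 0 1; 0 -0.8 0 0 0 0 1; 0 -0.8 0 0 0 0 1; 0 -0.5 0 0 0 0 1; 0 0 -0.8 0 0 0 1; 0 0 -0.8 0 0 0 1; 0 0 0 0 0 0 1; 0 0 0 0 0 0 1; 0 0 0 0 0 0 1")

```text
clock: 19.9
eef_pos: [508.3, 220.3, 227.8]
tool_rot: [-1.57, -0.0, -0.148]
force: [0.1, 0.6, 0.4]
width: 85.7
```

```bash
python3 look.py 15; python3 - <<'E'
from h import *
q=get_image("side");w=get_image("wrist");s,p,R=pose()
X=np.array([520.5,300,58.]);
for z in (58,128): print(proj(q,X+[0,0,z-58]).round(1),proj(w,X+[0,0,z-58],p,R).round(1))
u,v=270,245
u,v=proj(q,X+[0,0,20]).astype(int)
a=cv2.resize(q["color"][v-45:v+45,u-45:u+45],None,fx=6,fy=6,interpolation=cv2.INTER_CUBIC)
for z in (58,128):
  c=(proj(q,X+[0,0,z-58])-[u-45,v-45])*6;cv2.circle(a,(int(c[0]),int(c[1])),3,(0,0,255),-1)
  for k in (-17,17):
    # camera horizontal direction
    r=np.array(q["R"])[0];r=r*[1,1,0];r/=np.linalg.norm(r)
    c=(proj(q,X+[0,0,z-58]+k*r)-[u-45,v-45])*6;cv2.circle(a,(int(c[0]),int(c[1])),3,(0,255,0),-1)
cv2.imwrite("pics/s15z.png",a)
for k in ("candle_a","candle_a_mid"):
  for pic in (q,w):
    for d in nets.place_of(pic,k): print(k,np.round(d["position"],1),round(d["conf"],2))
E
```

```text
19.9 [508.25 220.34 227.83] [-1.5695e+00 -5.0000e-04 -1.4810e-01] F [0.07 0.58 0.36] T [-0.02 -0.    0.02] 85.7 0.012
side crop origin 286 163
[319.  271.4] [321.   86.1]
[319.2 251.5] [321.   85.9]
candle_a [512.5 300.6  28.6] 0.65
candle_a [ 652.6 -236.6    4.9] 0.58
candle_a [516.8 298.8  58.8] 0.55
candle_a [ 675.9 -163.7    8.6] 0.42
candle_a [518.9 298.1  26. ] 0.95
candle_a_mid [ 670.9 -170.1   77.3] 0.56
candle_a_mid [ 650.7 -236.9   71.3] 0.42
```

View pics/s15z.png

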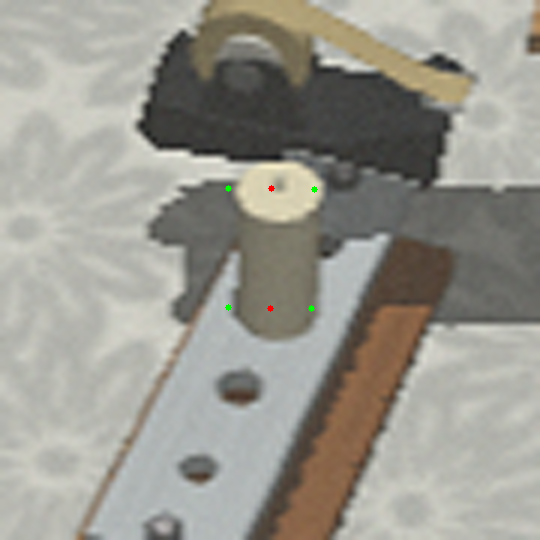

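View pics/w15.png

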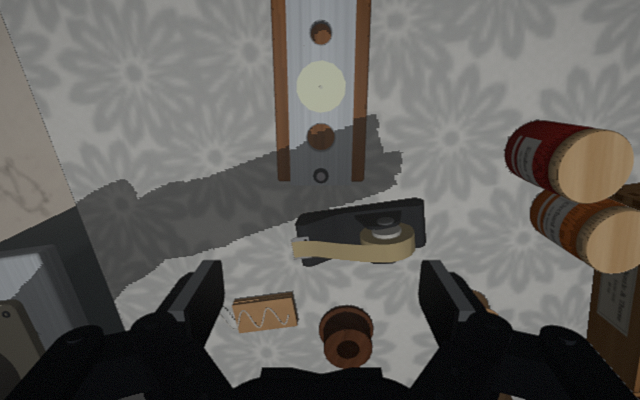

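View pics/s15.png

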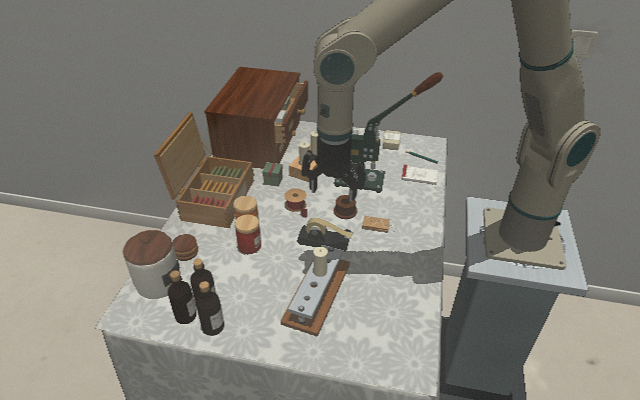

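```bash
python3 -c "
from cell import ctrl
print(ctrl.finish_job())"
```

```text
the job is handed in; nothing more can be done
None
```

The candle from the dark cup is made for hole2, the 22 mm socket, so its end is the 21 mm one. It now stands upright there with its shoulder on the plate, and the job is handed in.

- **Refused by hole1 (18 mm):** I pressed the end on it in 1 mm steps. The plate gave about 3 mm at roughly 6 N, as its spring would, and the end did not go in. I then lifted off.
- **Taken by hole2 (22 mm):** the end slid in freely over its full length. I pressed the shoulder on until the plate gave about 1 mm at roughly 4 N, then opened the gripper and backed away. The plate never came near its stop at 10 mm.
- **Last checks:**
  - The wrist and side pictures show the candle upright between hole1 and hole3, with the gripper well clear of it.
  - The networks mostly put its foot 26–29 mm above the table, against 28 mm expected with the shoulder home. One low-confidence report of 59 mm disagreed with the pictures.
  - I never went near the two stock candles, and the networks still find both at the block.
  - The clock read about 20 s at hand-in.

I sized the end from the images before testing, so I did not try hole0 or hole3.

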